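# Screen seized thumb phones

## Robot

A 6-joint arm with a two-finger parallel gripper is mounted at the origin on the work surface. World frame = base frame: x ahead of the robot, y to its left, z up, the work surface at z = 0. Lengths are in m, angles in rad, forces in N, time in s.
With the tool pointing down it reaches from about 0.25 to 0.725 m from the base axis. Payload 9.7 kg.
Tool frame: the origin (TCP) lies on the centre line of the jaws, within the pads' length; the fingertips stand 19 mm ahead of it and the grasp point (between the pads) is the TCP; z points along the fingers, y is the line along which they close (so a half turn about z gives the same grasp; the last joint's range is limited). The gripper opens to 85 mm and grips with 20 to 120 N. Pads are 22 mm wide; open, the fingers measure 114 mm over their backs; the gripper's body (76 mm by 85 mm) begins 54 mm behind the grasp point. The pads swing forward as they close: fully open they stand 13 mm farther back than shut.
Start: joints at [0, 0.087, 0.176, 1.66, 0, 1.571], TCP at [0.55, -0, 0.25] pointing down, gripper open.
Joint ranges: [-3.13, 3.13], [-0.85, 1.81], [-1.15, 1.24], [-2.2, 2.28], [-1.44, 1.52], [-3.14, 3.14]. Speed limits (rad/s): [2.22, 2.22, 2.57, 3.14, 3.14, 3.14].

## Interface

Orientations are given as a unit quaternion [x, y, z, w].
In Python, from rig import robot, grab_frame gives the robot as it stands.
- The arm moves only by the tool carry_out, never from a script. Its argument "rows" is a list of rows, each a list of 3 entries, a list of its own where there are three numbers: the shift along the world's x, y, z normalised to -1 to 1, where 1 is 25 cm, then the turn, a rotation vector about the world's x, y, z normalised to -1 to 1, where 1 is 1.5 rad, then the opening, from 0 (shut) to 1 (fully open). A call has 1 to 10 rows; each row is the pose to reach, as a shift and turn from the pose commanded when the call began; what a row does not reach only later rows make up. A row lasts 1/12 s, in which the tool goes at most 41.7 mm and 7.16 degrees, less where a joint would pass 70% of its speed; a pose out of reach is approached as far as the arm can. A call with a number of a shift or a turn outside -1 to 1 is refused whole. A call with a gripper value outside its range is refused whole. The fingers move at their own pace and stop on an object; "force" is the grip in N (left out, the last holds). Time passes only in rows, so rows that repeat a pose let the fingers close. It gives the time, the measured TCP pose, the force, the opening and the grip force at its end, in the units of the state.
- robot.read_state(): the state, without advancing time (a new reading comes with each control period).
- grab_frame(name): name is "scene" or "side" or "wrist"; returns a dict with "img" (400x640x3 uint8, red, green, blue), "K" (3x3 intrinsics, pixels), "position" and "rotation" of the camera in the world. Camera axes: x right, y down, z forward; pixel columns grow to the right and rows downward; lengths in m; the calibration is good to about 2 mm. A picture is of the moment at which its call begins. There is no depth.
- robot.hand_in(): hands the job in; it is judged then, once.
The state is a dict: "clock": time; "qpos": joint angles; "joint_velocities": joint speeds; "effort": joint torques, N m; "tool_pos": TCP position; "eef_rot": TCP orientation; "wrist_force": force on the tool from outside, world axes, zero at the start; "moment": the same for the moment, N m; "gripper_width": opening from 0.0 (shut) to 1.0 (fully open); "grasp_force": force on a finger pad.
Only numpy, scipy, OpenCV 4.12 (cv2) and the standard library are available. Lean on these libraries where they do the work, as an engineer would, in place of code of your own. Each camera call takes 0.05 s, during which the arm holds its last target. There are 200 camera calls.

## Task

First push the screening station's slide gate fully home, then put every thumb-sized phone from the table into its hopper and only then turn the selector to the three-dot mark. With it set there, draw the gate out to its end stop so that all the phones drop into the catch chamber; to finish, push the gate fully home again and turn the selector back to the one-dot mark. Leave everything else on the table where it is.

Things in the scene. Friction and masses are not known exactly. Their poses are not given: they have to be found in the camera images.
- station: the screening station, a fixed upright box 142 (its x) x 136 (its y) x 169 mm tall with 6 mm walls: below, a catch chamber with clear front and back; above it, an open-topped hopper 130 x 124 mm inside whose only floor is the steel slide gate. Origin: centre of the underside; its y axis points the way the gate is drawn, z up.
- hopper_floor (a point): centre of the hopper's floor (top face of the shut gate), 105 mm above the table; the hopper's rim is 64 mm higher. Axes as the station's.
- tray_floor (a point): centre of the catch chamber's floor, right under the hopper, 8 mm above the table; the chamber is 130 x 124 mm inside and 90 mm high up to the gate. Axes as the station's.
- gate (a joint): slide gate in m: 0 fully home (hopper floor closed), grows as it is drawn along the station's +y to its end stop at 0.122, where the hopper is wholly open below. Stays where it is left; sliding friction about 3 N. It starts partly drawn.
- gate_grip (a point): middle of the gate's black upright handle, a block 44 (station x) x 14 (station y) x 56 mm tall standing on the gate's outer end, its top 18 mm above this point and the gate's plate 38 mm below it; moves with the gate. When the gate is home it is 130 mm from the station's centre along station +y, its middle 62 mm off the hopper's wall, whose rim is 26 mm higher than this point.
- console: the selector's fixed console, a grey box 105 x 110 x 45 mm with a white scale plate and four marks: radial rows of one, two, three and four black dots. Origin: centre of the underside; the dial's axis is vertical through it. The scale lies on its +x side (away from the robot).
- dial (a joint): detented selector dial in rad, grows clockwise seen from above: 0 at the one-dot mark (off), 0.6 two dots, 1.2 three dots (screen), 1.8 four dots; it clicks into the nearest mark when let go, end stops at 0 and 1.8. The white-lined pointer end of its bar points 0.9 - value rad counter-clockwise from the console's x axis. Turning takes up to 0.15 N m. It starts at the one-dot mark.
- dial_grip (a point): point on the dial's axis at the height to grip, 73 mm above the table: the dial is a black disc 54 mm across (top 55 mm above the table) with a bar grip 52 long x 14 wide, its top 87 mm above the table. Site turns with the dial; its x axis points along the bar to the pointer end.
- phone1: one of four to six identical thumb-sized black phones, 66 (its x) x 26 (y) x 16 mm (z), 50 g, lying flat on the table; small screen at its +x end. Origin: centre of the underside. Absent in some runs.
- phone2: one of four to six identical thumb-sized black phones, 66 (its x) x 26 (y) x 16 mm (z), 50 g, lying flat on the table; small screen at its +x end. Origin: centre of the underside. Absent in some runs.
- phone3: one of four to six identical thumb-sized black phones, 66 (its x) x 26 (y) x 16 mm (z), 50 g, lying flat on the table; small screen at its +x end. Origin: centre of the underside. Absent in some runs.
- phone4: one of four to six identical thumb-sized black phones, 66 (its x) x 26 (y) x 16 mm (z), 50 g, lying flat on the table; small screen at its +x end. Origin: centre of the underside. Absent in some runs.
- phone5: one of four to six identical thumb-sized black phones, 66 (its x) x 26 (y) x 16 mm (z), 50 g, lying flat on the table; small screen at its +x end. Origin: centre of the underside. Absent in some runs.
- phone6: one of four to six identical thumb-sized black phones, 66 (its x) x 26 (y) x 16 mm (z), 50 g, lying flat on the table; small screen at its +x end. Origin: centre of the underside. Absent in some runs.
- bottle: tall amber bottle, 60 mm across, 190 mm tall; a bystander, leave it where it is. Origin: centre of its underside.
- jar: clear jar, 64 mm across, 80 mm tall; a bystander, leave it where it is. Origin: centre of its underside.
- charger: black plug-in charger, 45 x 36 x 26 mm, thicker and shorter than a phone; a bystander, leave it where it is. Origin: centre of its underside.
- screwdriver: screwdriver lying on the table; a bystander, leave it where it is.
- tape: roll of tape lying flat, 96 mm across, 24 mm tall; a bystander, leave it where it is. Origin: centre of its underside.
- tub: empty clear tub 170 x 120 x 50 mm; a bystander, leave it where it is. Origin: centre of its underside.
- powerbank: flat metal power bank 100 x 62 x 22 mm; a bystander, leave it where it is. Origin: centre of its underside.
Mind the look-alikes: they are no part of the job. Leave any pink look-alike of the phone5 alone.

How it is judged:
By the outcome, as a careful person would: the job done as asked, in the order asked, and still so for the second after the job is handed in, with the robot touching nothing.
Of phone1, phone2, phone3, phone4, phone5, phone6 only 4 to 6 are there at a start; the rules pass over those that are not, and their reading is None.
At some moment in a run one of phone1, phone2, phone3, phone4, phone5, phone6 may be knocked a few centimetres aside while the robot is not near it.
Once in a run the grip may slacken for a moment while it holds something.
It also fails if it takes over 210 s, if anything falls off the work surface, if the arm or the gripper's body presses on something with over 40 N, if the wrist force passes 120 N, or if a joint passes its speed limit or range.

## Working session

There is one attempt and no reset: what is moved stays moved. The work goes in short steps, Python scripts to look and compute and a tool call to move; the robot and the scene stay as the last step left them, time stands still between calls to the robot, and variables do not carry over. Pictures are saved under pics/ and viewed, at most 14 in all, crops included, and the job is handed in when it is done.

Besides the shell and the picture viewer there is one more tool, called by a JSON object that holds its "api" and its "payload". carry_out: Moves the arm, as the interface text tells. Scaled input: -1 to 1 covers 25 cm each way for a shift and 1.5 rad each way for a turn. Its arguments: {"type":"object","properties":{"rows":{"type":"array","items":{"type":"array"}},"force":{"type":"number"}},"required":["rows"]}

```bash
mkdir -p pics
cat > h.py <<'E'
import numpy as np, cv2
from rig import robot, grab_frame
def snap(n,f):
    d=grab_frame(n); cv2.imwrite('pics/'+f,cv2.cvtColor(d['img'],cv2.COLOR_RGB2BGR))
    np.savez('pics/'+f+'.npz',**{k:np.array(d[k]) for k in('K','position','rotation')}); return d
def cal(f): return np.load('pics/'+f+'.npz')
def ray(c,uv,z):
    v=c['rotation']@np.linalg.solve(c['K'],[uv[0],uv[1],1]); p=c['position']
    return p+v*(z-p[2])/v[2]
def proj(c,P):
    q=c['K']@(c['rotation'].T@(np.array(P)-c['position'])); return q[:2]/q[2]
E
python3 - <<'E'
from h import *
for n in('scene','side','wrist'):
    d=snap(n,n+'0.png'); print(n,d['position'],d['rotation'].tolist(),d['K'][0,0])
print(robot.read_state())
E
```

```text
scene [ 1.18656343 -0.63304485  0.76496661] [0.8230212440693025, 0.34093973496391927, -0.18431608486841844, -0.4152393403714634] 447.3350983741265
side [0.11125875 0.82066236 0.93462434] [-0.21152783935789227, 0.8851713905968684, -0.40373132921711574, 0.09342695678426387] 423.41968683324353
wrist [0.54978586 0.07866941 0.37220521] [0.9876067527047059, -0.00038190688470868977, -0.0004523207001032549, 0.15694760770773714] 333.6158750069483
{'clock': 0.15, 'qpos': array([1.92277202e-05, 8.73250806e-02, 1.75341947e-01, 1.65984111e+00,
       3.81300985e-05, 1.57080852e+00]), 'joint_velocities': array([ 0.00106081, -0.00170058,  0.00218866,  0.00068992,  0.00077016,
        0.00017191]), 'effort': array([-3.04631758e-03, -5.20762289e+01,  4.65044117e+01,  1.38444663e-02,
       -2.16874664e-04, -1.82086734e-05]), 'tool_pos': array([5.49835328e-01, 2.07146860e-05, 2.49763935e-01]), 'eef_rot': array([ 7.07104209e-01,  7.07109166e-01, -3.49950192e-04, -3.76900819e-04]), 'wrist_force': array([-0.97854038, -0.27263471,  0.88094142]), 'moment': array([-0.01609698, -0.00939963, -0.02986253]), 'grasp_force': 0.0, 'gripper_width': 1.0044178089689821}
```

```bash
python3 - <<'E'
s=open('h.py').read()
s=s.replace("import numpy as np, cv2","import numpy as np, cv2\nfrom scipy.spatial.transform import Rotation as R")
s=s.replace("c['rotation']@","R.from_quat(c['rotation']).as_matrix()@").replace("c['rotation'].T","R.from_quat(c['rotation']).as_matrix().T")
open('h.py','w').write(s)
E
python3 -c "
from h import *
c=cal('scene0.png');print(proj(c,[.55,0,.25]),proj(c,[0,0,0]),proj(cal('side0.png'),[.55,0,.25]),proj(cal('wrist0.png'),[.55,0,.23]))"
```

```text
[328.5606597 154.6957904] [212.84174332 163.14920773] [303.33819072 164.60016275] [322.13926894 261.44970675]
```

View pics/scene0.png

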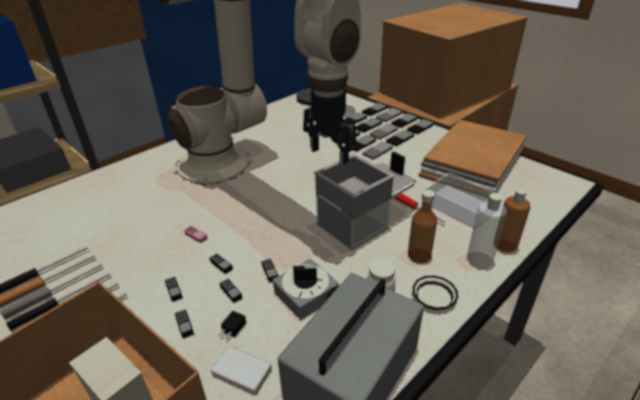

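View pics/side0.png

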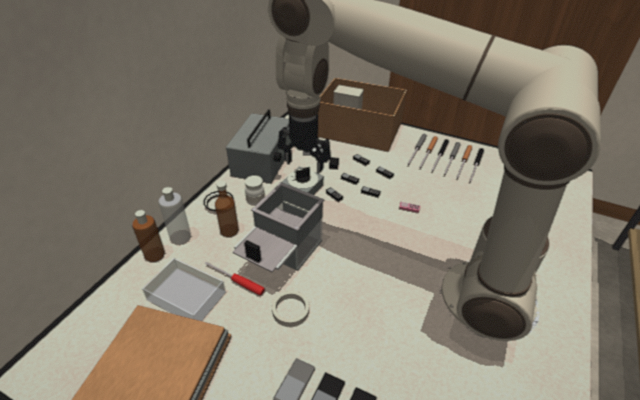

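Run:
```python
from h import *
c=cal('scene0.png');s=cal('side0.png')
f=lambda c,u,z:ray(c,u,z)[:2].round(3)
for u in[(173,288),(221,262),(231,290),(184,323),(270,268)]: print('sc',f(c,u,.012))
for u in[(361,159),(385,172),(350,178),(371,191),(334,194)]: print('sd',f(s,u,.012))
print('charger',f(c,(233,322),.02),f(s,(333,162),.02),'pink',f(c,(195,233),.012))
print('rim scene',[f(c,u,.169) for u in[(318,176),(347,157),(393,183),(361,207)]])
print('rim side',[f(s,u,.169) for u in[(253,208),(284,181),(323,202),(294,230)]])
print('handle top',f(c,(398,153),.16),f(s,(253,241),.161))
print('dial',f(c,(304,270),.087),f(s,(302,170),.087))
print('bottle',f(c,(422,257),0),'jar',f(c,(382,285),0),'tape',f(s,(290,308),.0),'screwdr',f(s,(248,285),.01))
```

```text
sc [ 0.428 -0.386]
sc [ 0.434 -0.26 ]
sc [ 0.528 -0.296]
sc [ 0.535 -0.42 ]
sc [ 0.536 -0.189]
sd [ 0.527 -0.415]
sd [ 0.421 -0.38 ]
sd [ 0.519 -0.29 ]
sd [ 0.428 -0.257]
sd [ 0.533 -0.185]
charger [ 0.613 -0.349] [ 0.608 -0.339] pink [ 0.292 -0.245]
rim scene [array([0.505, 0.007]), array([0.494, 0.124]), array([0.658, 0.11 ]), array([ 0.667, -0.016])]
rim side [array([0.631, 0.138]), array([ 0.615, -0.001]), array([0.474, 0.031]), array([0.493, 0.161])]
handle top [0.568 0.246] [0.57  0.235]
dial [ 0.658 -0.186] [ 0.644 -0.167]
bottle [0.766 0.108] jar [ 0.755 -0.035] tape [0.45 0.27] screwdr [0.583 0.264]
```

View pics/wrist0.png

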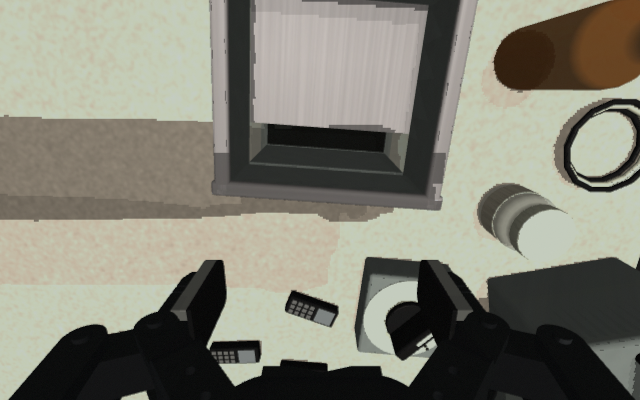

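{"api": "carry_out", "payload": {"rows": [[[0, 0.48, 0.52], [0, 0, 0], 1], [[0, 0.48, 0.52], [0, 0, 0], 1], [[0, 0.48, 0.52], [0, 0, 0], 1], [[0, 0.48, 0.52], [0, 0, 0], 1], [[0, 0.48, 0.52], [0, 0, 0], 1], [[0, 0.48, 0.52], [0, 0, 0], 1], [[0, 0.48, 0.52], [0, 0, 0], 1]]}}

```text
clock: 0.73
tool_pos: [0.5503, 0.1203, 0.3797]
eef_rot: [0.707, 0.707, -0.0, 0.0]
wrist_force: [-0.8, -0.2, 0.1]
gripper_width: 1.001
grasp_force: 0.0
```

Run:
```python
from h import *
snap('wrist','wrist1.png')
print(robot.read_state()['tool_pos'])
```

```text
[0.55013427 0.11962973 0.37896941]
```

View pics/wrist1.png

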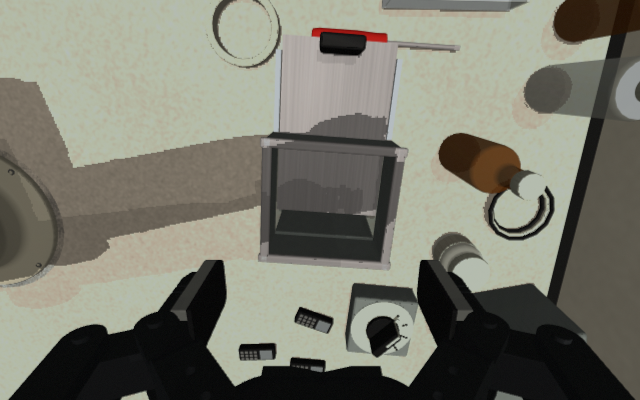

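Run:
```python
from h import *
c=cal('wrist1.png')
P=np.array([ray(c,u,.169) for u in[(265,133),(407,150),(389,268),(259,262)]])[:,:2]
print(P.round(3),P.mean(0).round(4))
ex=(P[1]-P[0]+P[2]-P[3]);ey=P[0]-P[3]+P[1]-P[2]
print('yaw',np.degrees(np.arctan2(ex[1],ex[0])),np.degrees(np.arctan2(-ey[0],ey[1])),np.linalg.norm(ex)/2,np.linalg.norm(ey)/2)
for u in[(321,33),(365,36)]: print('handle top far',ray(c,u,.161)[:2].round(4))
for u in[(321,53),(365,55)]: print('handle bottom near',ray(c,u,.105)[:2].round(4))
print('dial bar',[ray(c,u,.087)[:2].round(3) for u in[(373,351),(397,340)]])
print('scr',[ray(c,u,.01)[:2].round(3) for u in[(312,32),(388,37),(458,48)]])
```

```text
[[0.494 0.157]
 [0.636 0.14 ]
 [0.627 0.006]
 [0.48  0.014]] [0.5594 0.0793]
yaw -4.855534761335177 -4.913682884580739 0.14452512905385548 0.1390732444552735
handle top far [0.5498 0.2477]
handle top far [0.5907 0.2452]
handle bottom near [0.5498 0.2359]
handle bottom near [0.5982 0.2338]
dial bar [array([ 0.63 , -0.186]), array([ 0.665, -0.165])]
scr [array([0.538, 0.271]), array([0.64 , 0.264]), array([0.735, 0.251])]
```

Run:
```python
import cv2
i=cv2.imread('pics/wrist1.png')[0:300,200:440]; cv2.imwrite('pics/c1.png',cv2.resize(i[:],None,fx=2,fy=2,interpolation=cv2.INTER_CUBIC)[:600])
```

```text
(no output)
```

View pics/c1.png

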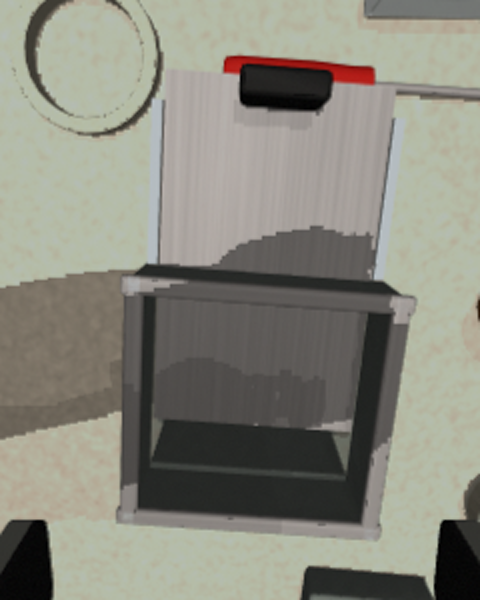

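{"api": "carry_out", "payload": {"rows": [[[0.09, 0.48, -0.2], [0, 0, -0.058], 1], [[0.09, 0.48, -0.2], [0, 0, -0.058], 1], [[0.09, 0.48, -0.2], [0, 0, -0.058], 1], [[0.09, 0.48, -0.2], [0, 0, -0.058], 1], [[0.09, 0.48, -0.93], [0, 0, -0.058], 1], [[0.09, 0.48, -0.93], [0, 0, -0.058], 1], [[0.09, 0.48, -0.93], [0, 0, -0.058], 1], [[0.09, 0.48, -0.93], [0, 0, -0.058], 1], [[0.09, 0.48, -0.93], [0, 0, -0.058], 1], [[0.09, 0.48, -0.93], [0, 0, -0.058], 1]], "force": 30}}

```text
clock: 1.62
tool_pos: [0.5698, 0.2374, 0.1411]
eef_rot: [0.738, 0.675, -0.005, -0.002]
wrist_force: [-0.9, -0.3, 0.1]
gripper_width: 1.002
grasp_force: 0.0
```

{"api": "carry_out", "payload": {"rows": [[[0, 0, 0], [0, 0, 0], 0.3], [[0, 0, 0], [0, 0, 0], 0.3], [[0, 0, 0], [0, 0, 0], 0.3], [[0, 0, 0], [0, 0, 0], 0.3], [[0, 0, 0], [0, 0, 0], 0.3], [[0, 0, 0], [0, 0, 0], 0.3]], "force": 30}}

```text
clock: 2.12
tool_pos: [0.5702, 0.2404, 0.1507]
eef_rot: [0.737, 0.676, -0.0, -0.002]
wrist_force: [-19.0, -1.4, 13.8]
gripper_width: 0.507
grasp_force: 31.5
```

Run:
```python
from h import *
snap('wrist','wrist2.png'); s=robot.read_state(); print(s['tool_pos'],s['grasp_force'],s['gripper_width'])
```

```text
[0.57022471 0.24042381 0.1507408 ] 31.52199625968933 0.5068585391990191
```

View pics/wrist2.png

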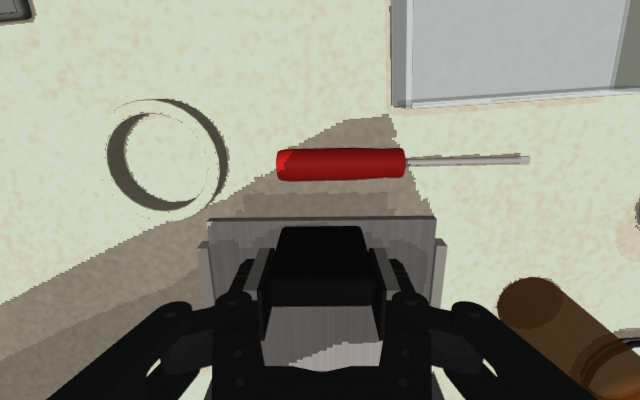

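{"api": "carry_out", "payload": {"rows": [[[-0.018, -0.04, 0], [0, 0, 0], 0.3], [[-0.022, -0.08, 0], [0, 0, 0], 0.3], [[-0.024, -0.12, 0], [0, 0, 0], 0.3], [[-0.024, -0.12, 0], [0, 0, 0], 0.3], [[-0.024, -0.12, 0], [0, 0, 0], 0.3]], "force": 30}}

```text
clock: 2.58
tool_pos: [0.5677, 0.2096, 0.1507]
eef_rot: [0.737, 0.676, 0.002, 0.001]
wrist_force: [2.0, -2.5, 9.0]
gripper_width: 0.51
grasp_force: 32.3
```

{"api": "carry_out", "payload": {"rows": [[[-0.001, -0.012, 0], [0, 0, 0], 0.3], [[-0.002, -0.024, 0], [0, 0, 0], 0.3], [[-0.002, -0.024, 0], [0, 0, 0], 0.3]], "force": 30}}

```text
clock: 2.83
tool_pos: [0.5674, 0.2059, 0.1508]
eef_rot: [0.737, 0.676, 0.004, -0.0]
wrist_force: [3.3, 9.1, 6.3]
gripper_width: 0.507
grasp_force: 32.0
```

{"api": "carry_out", "payload": {"rows": [[[0, -0.008, 0], [0, 0, 0], 0.3], [[0, -0.016, 0], [0, 0, 0], 0.3], [[0, -0.016, 0], [0, 0, 0], 0.3]], "force": 30}}

```text
clock: 3.08
tool_pos: [0.5675, 0.2055, 0.1507]
eef_rot: [0.736, 0.677, 0.006, -0.003]
wrist_force: [2.7, 27.9, 3.4]
gripper_width: 0.509
grasp_force: 31.6
```

{"api": "carry_out", "payload": {"rows": [[[0, 0.018, -0.01], [0, 0, 0], 0.3], [[0, 0.018, -0.01], [0, 0, 0], 0.8], [[0, 0.018, -0.01], [0, 0, 0], 1], [[0, 0.018, -0.01], [0, 0, 0], 1], [[0, 0.018, -0.01], [0, 0, 0], 1], [[0, 0.018, 0.15], [0, 0, 0.058], 1], [[0, 0.018, 0.5], [0, 0, 0.058], 1], [[0, 0.018, 0.8], [0, 0, 0.058], 1], [[0, 0.018, 0.8], [0, 0, 0.058], 1], [[0, 0.018, 0.8], [0, 0, 0.058], 1]]}}

```text
clock: 3.92
tool_pos: [0.5656, 0.2041, 0.3505]
eef_rot: [0.707, 0.707, 0.001, 0.0]
wrist_force: [0.7, 0.1, 0.8]
gripper_width: 1.0
grasp_force: 0.0
```

{"api": "carry_out", "payload": {"rows": [[[-0.15, -1, 0], [0, 0, 0], 1], [[-0.15, -1, 0], [0, 0, 0], 1], [[-0.15, -1, 0], [0, 0, 0], 1], [[-0.15, -1, 0], [0, 0, 0], 1], [[-0.15, -1, 0], [0, 0, 0], 1], [[-0.15, -1, 0], [0, 0, 0], 1], [[-0.15, -1, 0], [0, 0, 0], 1]]}}

```text
clock: 4.5
tool_pos: [0.5273, -0.0511, 0.3481]
eef_rot: [0.709, 0.705, -0.001, 0.001]
wrist_force: [-0.1, 0.2, 0.4]
gripper_width: 0.997
grasp_force: 0.0
```

{"api": "carry_out", "payload": {"rows": [[[-0.15, -1, 0], [0, 0, 0], 1], [[-0.15, -1, 0], [0, 0, 0], 1], [[-0.15, -1, 0], [0, 0, 0], 1], [[-0.15, -1, 0], [0, 0, 0], 1], [[-0.15, -1, 0], [0, 0, 0], 1], [[-0.15, -1, 0], [0, 0, 0], 1], [[-0.15, -1, 0], [0, 0, 0], 1], [[-0.15, -1, 0], [0, 0, 0], 1]]}}

```text
clock: 5.17
tool_pos: [0.4904, -0.2977, 0.3469]
eef_rot: [0.709, 0.706, -0.0, -0.001]
wrist_force: [0.9, 1.3, 0.8]
gripper_width: 1.004
grasp_force: 0.0
```

Run:
```python
from h import *
snap('wrist','wrist3.png'); s=robot.read_state(); print(s['tool_pos'],s['eef_rot'],s['clock'])
```

```text
[ 0.49074504 -0.29616691  0.34729054] [ 7.07888240e-01  7.06324235e-01  6.61495463e-06 -5.61003578e-04] 5.2167
```

View pics/wrist3.png

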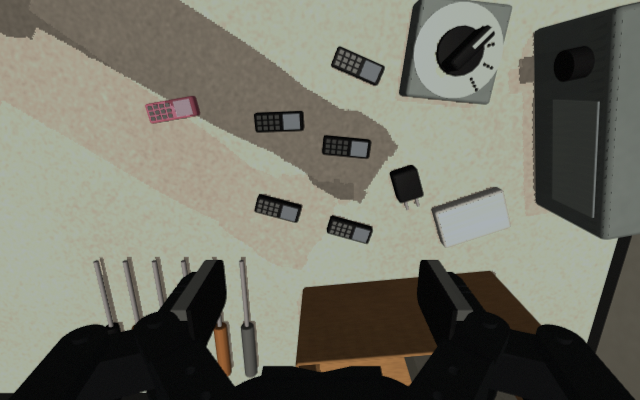

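```bash
cat >> h.py <<'E'
def phones(f,maxrow=255):
    c=cal(f); im=cv2.imread('pics/'+f); g=im.max(2); m=(g<75).astype(np.uint8); m[maxrow:]=0
    m=cv2.morphologyEx(m,cv2.MORPH_CLOSE,np.ones((9,9),np.uint8))
    out=[]
    for k in cv2.findContours(m,cv2.RETR_EXTERNAL,cv2.CHAIN_APPROX_NONE)[0]:
        if cv2.contourArea(k)<150: continue
        P=np.array([ray(c,u+0.5,.013)[:2] for u in k[:,0].astype(float)])
        (x,y),(w,h),a=cv2.minAreaRect((P*1000).astype(np.float32))
        if w<h: w,h,a=h,w,a+90
        a=(a+90)%180-90
        if 50<w<90 and h<45: out.append((round(x/1000,4),round(y/1000,4),round(a,1),round(w),round(h),k[:,0].mean(0).round()))
    return out
E
python3 - <<'E'
from h import *
for p in phones('wrist3.png'): print(p)
c=cal('wrist3.png')
a=ray(c,(493,29),.087);b=ray(c,(444,66),.087);d=ray(c,(460,51),.055);
print('dial pointer',a,b,'disc',d,np.degrees(np.arctan2(*(a-b)[[1,0]])),'plate c',[ray(c,u,.045)[:2].round(3) for u in[(417,0),(512,8),(492,103),(403,95)]])
print(robot.read_state()['qpos'].round(2), ray(c,(463,218),.022)[:2],ray(c,(406,184),.026)[:2])
E
```

```text
(0.5316, -0.4184, -16.8, 66, 29, array([351., 229.]))
(0.4268, -0.3843, -16.1, 65, 29, array([280., 208.]))
(0.6109, -0.3488, -71.8, 51, 38, array([406., 183.]))
(0.5247, -0.2956, -5.8, 66, 27, array([346., 146.]))
(0.4336, -0.2611, 1.7, 66, 27, array([279., 121.]))
(0.5372, -0.1924, -22.4, 65, 26, array([357.,  66.]))
dial pointer [ 0.66834321 -0.16119557  0.087     ] [ 0.62151438 -0.19667386  0.087     ] disc [ 0.64900728 -0.17889259  0.055     ] 37.148160785925775 plate c [array([ 0.598, -0.125]), array([ 0.706, -0.134]), array([ 0.699, -0.237]), array([ 0.59 , -0.227])]
[-0.54  0.21  0.51  1.87  0.    1.03] [ 0.69326878 -0.39702614] [ 0.60648198 -0.34469706]
```

Run:
```python
from h import *
s=cal('side0.png');c=cal('wrist3.png')
print([ray(s,u,0)[:2].round(3) for u in[(322,134),(388,148)]])
for z in(0.05,.08,.1,.12,.15,.2): print(z,[ray(c,u,z)[:2].round(3) for u in[(303,288),(494,272)]],proj(s,ray(c,(303,288),z)).round())
i=cv2.imread('pics/side0.png')[70:210,290:490]; cv2.imwrite('pics/c2.png',cv2.resize(i,None,fx=4,fy=4,interpolation=cv2.INTER_CUBIC))
```

```text
[array([ 0.74 , -0.521]), array([ 0.466, -0.548])]
0.05 [array([ 0.462, -0.494]), array([ 0.735, -0.469])] [386. 144.]
0.08 [array([ 0.464, -0.474]), array([ 0.718, -0.451])] [385. 140.]
0.1 [array([ 0.466, -0.461]), array([ 0.706, -0.439])] [384. 137.]
0.12 [array([ 0.467, -0.448]), array([ 0.694, -0.427])] [383. 134.]
0.15 [array([ 0.469, -0.428]), array([ 0.677, -0.409])] [381. 129.]
0.2 [array([ 0.472, -0.396]), array([ 0.648, -0.379])] [379. 121.]
```

View pics/c2.png

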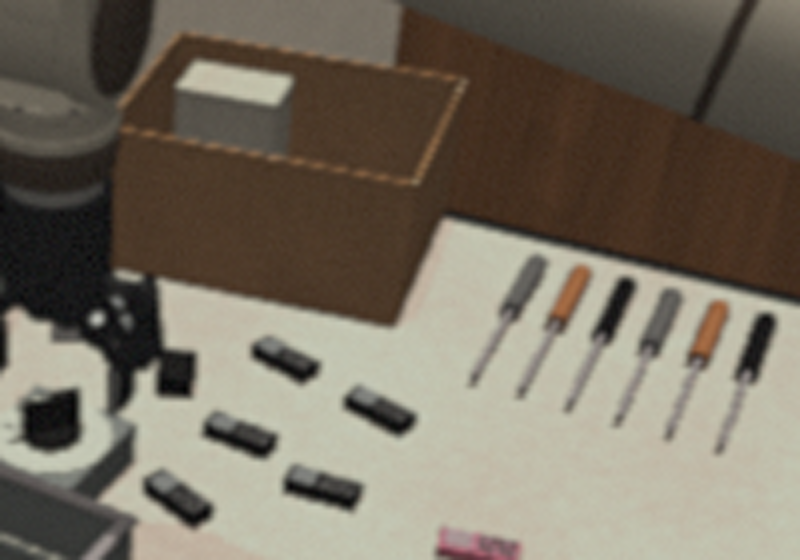

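{"api": "carry_out", "payload": {"rows": [[[0.164, -0.488, -0.95], [0, 0, 0.852], 0.6], [[0.164, -0.488, -0.95], [0, 0, 0.852], 0.6], [[0.164, -0.488, -0.95], [0, 0, 0.852], 0.6], [[0.164, -0.488, -0.95], [0, 0, 0.852], 0.6], [[0.164, -0.488, -0.95], [0, 0, 0.852], 0.6], [[0.164, -0.488, -0.95], [0, 0, 0.852], 0.6], [[0.164, -0.488, -0.95], [0, 0, 0.852], 0.6], [[0.164, -0.488, -0.95], [0, 0, 0.852], 0.6], [[0.164, -0.488, -0.95], [0, 0, 0.852], 0.6], [[0.164, -0.488, -0.95], [0, 0, 0.852], 0.6]], "force": 40}}

```text
clock: 6.05
tool_pos: [0.5328, -0.4156, 0.1098]
eef_rot: [0.156, 0.988, 0.0, -0.0]
wrist_force: [-0.1, 0.1, -0.6]
gripper_width: 0.599
grasp_force: 0.0
```

Run:
```python
from h import *
s=robot.read_state(); print(s['tool_pos'],R.from_quat(s['eef_rot']).as_matrix().round(3).tolist(),s['qpos'].round(2),s['clock'])
```

```text
[ 0.53279959 -0.41561354  0.10978197] [[-0.951, 0.308, -0.001], [0.308, 0.951, 0.001], [0.001, 0.001, -1.0]] [-0.66  0.38  0.26  1.45  0.   -0.35] 6.05
```

{"api": "carry_out", "payload": {"rows": [[[-0.004, -0.006, -0.352], [0, 0, 0], 0.6], [[-0.004, -0.006, -0.352], [0, 0, 0], 0.6], [[-0.004, -0.006, -0.352], [0, 0, 0], 0.6], [[-0.004, -0.006, -0.352], [0, 0, 0], 0.6], [[-0.004, -0.006, -0.352], [0, 0, 0], 0.1], [[-0.004, -0.006, -0.352], [0, 0, 0], 0.1], [[-0.004, -0.006, -0.352], [0, 0, 0], 0.1], [[-0.004, -0.006, -0.352], [0, 0, 0], 0.1], [[-0.004, -0.006, -0.352], [0, 0, 0], 0.1]], "force": 40}}

```text
clock: 6.8
tool_pos: [0.5323, -0.4195, 0.0254]
eef_rot: [0.16, 0.987, -0.001, 0.002]
wrist_force: [-0.1, 2.7, 6.4]
gripper_width: 0.288
grasp_force: 40.9
```

{"api": "carry_out", "payload": {"rows": [[[0, 0, 0.5], [0, 0, 0], 0.1], [[0, 0, 0.5], [0, 0, 0], 0.1], [[0.04, 0.9, 0.85], [0, 0, 0.137], 0.1], [[0.04, 0.9, 0.85], [0, 0, 0.137], 0.1], [[0.04, 0.9, 0.85], [0, 0, 0.137], 0.1], [[0.04, 0.9, 0.85], [0, 0, 0.137], 0.1], [[0.04, 0.9, 0.85], [0, 0, 0.137], 0.1], [[0.04, 0.9, 0.85], [0, 0, 0.137], 0.1], [[0.04, 0.9, 0.85], [0, 0, 0.137], 0.1], [[0.04, 0.9, 0.85], [0, 0, 0.137], 0.1]]}}

```text
clock: 7.63
tool_pos: [0.5419, -0.1919, 0.2387]
eef_rot: [0.056, 0.998, -0.001, 0.003]
wrist_force: [0.3, -0.6, -1.0]
gripper_width: 0.287
grasp_force: 40.0
```

{"api": "carry_out", "payload": {"rows": [[[0.04, 0.98, 0], [0, 0, 0], 0.1], [[0.04, 0.98, 0], [0, 0, 0], 0.1], [[0.04, 0.98, 0], [0, 0, 0], 0.1], [[0.04, 0.98, 0], [0, 0, 0], 0.1], [[0.04, 0.98, 0], [0, 0, 0], 0.1], [[0.04, 0.98, 0], [0, 0, 0], 0.1], [[0.04, 0.98, 0], [0, 0, 0], 0.1], [[0.04, 0.98, 0], [0, 0, 0], 0.1]]}}

```text
clock: 8.3
tool_pos: [0.5511, 0.0517, 0.2343]
eef_rot: [0.056, 0.998, -0.0, -0.0]
wrist_force: [-0.5, -0.0, -1.6]
gripper_width: 0.288
grasp_force: 40.0
```

{"api": "carry_out", "payload": {"rows": [[[0.01, 0, -0.38], [0, 0, 0], 0.1], [[0.01, 0, -0.38], [0, 0, 0], 0.1], [[0.01, 0, -0.38], [0, 0, 0], 0.1], [[0.01, 0, -0.38], [0, 0, 0], 0.1], [[0.01, 0, -0.38], [0, 0, 0], 0.5], [[0.01, 0, -0.38], [0, 0, 0], 0.5], [[0.01, 0, -0.38], [0, 0, 0], 0.5], [[0.01, 0, 0], [0, 0, 0], 0.5], [[0.01, 0, 0.2], [0, 0, 0], 0.5], [[0.01, 0, 0.2], [0, 0, 0], 0.5]]}}

```text
clock: 9.13
tool_pos: [0.5529, 0.0492, 0.266]
eef_rot: [0.058, 0.998, -0.0, -0.001]
wrist_force: [1.3, -0.2, 1.0]
gripper_width: 0.5
grasp_force: 0.0
```

Run:
```python
from h import *
snap('wrist','wrist4.png'); s=robot.read_state(); print(s['tool_pos'],s['clock'],s['gripper_width'])
```

```text
[0.55441162 0.04919307 0.27540577] 9.1833 0.4981518800658109
```

View pics/wrist4.png

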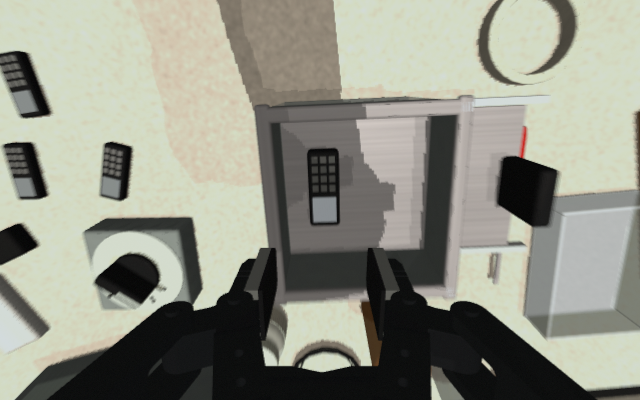

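Run:
```python
from h import *
for p in phones('wrist4.png',240): print(p)
```

```text
(0.524, -0.2927, -3.0, 66, 37, array([ 26., 171.]))
(0.5366, -0.1887, -22.3, 68, 29, array([117., 173.]))
(0.4327, -0.2591, 2.1, 66, 36, array([25., 86.]))
(0.4495, 0.3071, -3.4, 61, 23, array([562.,  31.]))
```

{"api": "carry_out", "payload": {"rows": [[[-0.068, -0.963, 0], [0, 0, -0.178], 0.6], [[-0.068, -0.963, 0], [0, 0, -0.178], 0.6], [[-0.068, -0.963, 0], [0, 0, -0.178], 0.6], [[-0.068, -0.963, 0], [0, 0, -0.178], 0.6], [[-0.068, -0.963, -0.6], [0, 0, -0.178], 0.6], [[-0.068, -0.963, -0.6], [0, 0, -0.178], 0.6], [[-0.068, -0.963, -0.6], [0, 0, -0.178], 0.6], [[-0.068, -0.963, -0.6], [0, 0, -0.178], 0.6], [[-0.068, -0.963, -0.6], [0, 0, -0.178], 0.6], [[-0.068, -0.963, -0.6], [0, 0, -0.178], 0.6]]}}

```text
clock: 10.02
tool_pos: [0.5345, -0.1916, 0.1128]
eef_rot: [0.192, 0.981, 0.0, -0.002]
wrist_force: [1.0, 0.1, 0.4]
gripper_width: 0.603
grasp_force: 0.0
```

{"api": "carry_out", "payload": {"rows": [[[0.008, 0, -0.36], [0, 0, 0], 0.6], [[0.008, 0, -0.36], [0, 0, 0], 0.6], [[0.008, 0, -0.36], [0, 0, 0], 0.6], [[0.008, 0, -0.36], [0, 0, 0], 0.6], [[0.008, 0, -0.36], [0, 0, 0], 0.1], [[0.008, 0, -0.36], [0, 0, 0], 0.1], [[0.008, 0, -0.36], [0, 0, 0], 0.1], [[0.008, 0, -0.36], [0, 0, 0], 0.1], [[0.008, 0, -0.36], [0, 0, 0], 0.1]]}}

```text
clock: 10.77
tool_pos: [0.5404, -0.1903, 0.0286]
eef_rot: [0.19, 0.982, -0.0, 0.003]
wrist_force: [-0.4, 0.6, 5.7]
gripper_width: 0.286
grasp_force: 39.3
```

{"api": "carry_out", "payload": {"rows": [[[0, 0, 0.5], [0, 0, 0], 0.1], [[0, 0, 0.5], [0, 0, 0], 0.1], [[0, 0, 0.85], [0, 0, 0.178], 0.1], [[0.05, 0.15, 0.85], [0, 0, 0.178], 0.1], [[0.05, 0.95, 0.85], [0, 0, 0.178], 0.1], [[0.05, 0.95, 0.85], [0, 0, 0.178], 0.1], [[0.05, 0.95, 0.85], [0, 0, 0.178], 0.1], [[0.05, 0.95, 0.85], [0, 0, 0.178], 0.1], [[0.05, 0.95, 0.85], [0, 0, 0.178], 0.1], [[0.05, 0.95, 0.85], [0, 0, 0.178], 0.1]]}}

```text
clock: 11.6
tool_pos: [0.5511, 0.0518, 0.2414]
eef_rot: [0.056, 0.998, 0.001, 0.002]
wrist_force: [0.1, -0.6, -0.5]
gripper_width: 0.286
grasp_force: 39.9
```

{"api": "carry_out", "payload": {"rows": [[[0.02, 0.18, 0], [0, 0, 0], 0.1], [[0.02, 0.18, -0.4], [0, 0, 0], 0.1], [[0.02, 0.18, -0.4], [0, 0, 0], 0.1], [[0.02, 0.18, -0.4], [0, 0, 0], 0.1], [[0.02, 0.18, -0.4], [0, 0, 0], 0.5], [[0.02, 0.18, -0.4], [0, 0, 0], 0.5], [[0.02, 0.18, -0.4], [0, 0, 0], 0.5], [[0.02, 0.18, 0], [0, 0, 0], 0.5], [[0.02, 0.18, 0.16], [0, 0, 0], 0.5], [[0.02, 0.18, 0.16], [0, 0, 0], 0.5]]}}

```text
clock: 12.43
tool_pos: [0.5556, 0.0927, 0.2664]
eef_rot: [0.058, 0.998, 0.0, 0.001]
wrist_force: [0.6, -0.1, -0.2]
gripper_width: 0.497
grasp_force: 0.0
```

```bash
cat > look.py <<'E'
import sys
from h import *
f=sys.argv[1]; snap('wrist',f); s=robot.read_state(); print(s['tool_pos'].round(4),R.from_quat(s['eef_rot']).as_matrix()[:2,1].round(3),s['clock'])
for p in phones(f,250): print(p)
c=cal(f)
for k in(-.025,0,.02):print('hop',k,proj(c,[.5565+.087*k,.077+k,.12]).round())
E
python3 look.py wrist5.png
```

```text
[0.5571 0.093  0.2759] [0.115 0.993] 12.4833
hop -0.025 [274. 192.]
hop 0 [304. 191.]
hop 0.02 [328. 190.]
```

{"api": "carry_out", "payload": {"rows": [[[-0.25, -0.9, 0], [0, 0, 0.097], 0.6], [[-0.25, -0.9, 0], [0, 0, 0.097], 0.6], [[-0.25, -0.9, 0], [0, 0, 0.097], 0.6], [[-0.25, -0.9, 0], [0, 0, 0.097], 0.6], [[-0.25, -0.9, 0], [0, 0, 0.097], 0.6], [[-0.25, -0.9, 0], [0, 0, 0.097], 0.6], [[-0.25, -0.9, 0], [0, 0, 0.097], 0.6]]}}

```text
clock: 13.07
tool_pos: [0.4925, -0.1363, 0.2653]
eef_rot: [-0.013, 1.0, -0.001, 0.002]
wrist_force: [-0.8, -1.1, 0.1]
gripper_width: 0.602
grasp_force: 0.0
```

```bash
python3 look.py wrist6.png
```

```text
[ 0.4931 -0.1345  0.2651] [-0.026  1.   ] 13.1167
(0.5974, -0.3484, -88.5, 60, 26, array([151., 242.]))
(0.5755, 0.1695, -88.5, 75, 43, array([568., 235.]))
(0.5228, -0.2925, -5.1, 67, 29, array([187., 182.]))
(0.4327, -0.2582, 1.9, 64, 28, array([211., 102.]))
(0.4257, -0.3817, -16.0, 66, 32, array([94., 97.]))
hop -0.025 [530. 259.]
hop 0 [558. 262.]
hop 0.02 [579. 264.]
```

{"api": "carry_out", "payload": {"rows": [[[-0.24, -0.504, -0.6], [0, 0, 0], 0.6], [[-0.24, -0.504, -0.6], [0, 0, 0], 0.6], [[-0.24, -0.504, -0.6], [0, 0, 0], 0.6], [[-0.24, -0.504, -0.6], [0, 0, 0], 0.6], [[-0.24, -0.504, -0.6], [0, 0, 0], 0.6], [[-0.24, -0.504, -0.6], [0, 0, 0], 0.6], [[-0.24, -0.504, -0.6], [0, 0, 0], 0.6]]}}

```text
clock: 13.7
tool_pos: [0.4333, -0.2582, 0.1125]
eef_rot: [-0.014, 1.0, 0.0, -0.0]
wrist_force: [0.0, 0.1, 0.7]
gripper_width: 0.6
grasp_force: 0.0
```

{"api": "carry_out", "payload": {"rows": [[[0, 0, -0.36], [0, 0, 0], 0.6], [[0, 0, -0.36], [0, 0, 0], 0.6], [[0, 0, -0.36], [0, 0, 0], 0.6], [[0, 0, -0.36], [0, 0, 0], 0.6], [[0, 0, -0.36], [0, 0, 0], 0.1], [[0, 0, -0.36], [0, 0, 0], 0.1], [[0, 0, -0.36], [0, 0, 0], 0.1], [[0, 0, -0.36], [0, 0, 0], 0.1], [[0, 0, -0.36], [0, 0, 0], 0.1]]}}

```text
clock: 14.45
tool_pos: [0.4355, -0.2589, 0.0258]
eef_rot: [-0.015, 1.0, -0.001, 0.002]
wrist_force: [1.5, 1.3, 6.4]
gripper_width: 0.294
grasp_force: 27.0
```

{"api": "carry_out", "payload": {"rows": [[[0, 0, 0.5], [0, 0, 0], 0.1], [[0, 0, 0.5], [0, 0, 0], 0.1], [[0, 0, 0.88], [0, 0, -0.097], 0.1], [[0.25, 0.96, 0.88], [0, 0, -0.097], 0.1], [[0.25, 0.96, 0.88], [0, 0, -0.097], 0.1], [[0.25, 0.96, 0.88], [0, 0, -0.097], 0.1], [[0.25, 0.96, 0.88], [0, 0, -0.097], 0.1], [[0.25, 0.96, 0.88], [0, 0, -0.097], 0.1], [[0.25, 0.96, 0.88], [0, 0, -0.097], 0.1], [[0.25, 0.96, 0.88], [0, 0, -0.097], 0.1]]}}

```text
clock: 15.28
tool_pos: [0.4972, -0.0143, 0.2468]
eef_rot: [0.056, 0.998, 0.001, 0.003]
wrist_force: [0.8, 0.2, -0.1]
gripper_width: 0.288
grasp_force: 45.0
```

{"api": "carry_out", "payload": {"rows": [[[0.228, 0.265, 0], [0, 0, 0], 0.1], [[0.228, 0.265, 0], [0, 0, 0], 0.1], [[0.228, 0.265, 0], [0, 0, 0], 0.1], [[0.228, 0.265, -0.36], [0, 0, 0], 0.1], [[0.228, 0.265, -0.36], [0, 0, 0], 0.1], [[0.228, 0.265, -0.36], [0, 0, 0], 0.1], [[0.228, 0.265, -0.36], [0, 0, 0], 0.5], [[0.228, 0.265, -0.36], [0, 0, 0], 0.5], [[0.228, 0.265, -0.36], [0, 0, 0], 0.5], [[0.228, 0.265, 0.12], [0, 0, 0], 0.5]]}}

```text
clock: 16.12
tool_pos: [0.5499, 0.0504, 0.1883]
eef_rot: [0.057, 0.998, 0.002, -0.006]
wrist_force: [0.3, 0.2, -1.3]
gripper_width: 0.504
grasp_force: 0.0
```

{"api": "carry_out", "payload": {"rows": [[[0, 0, 0.4], [0, 0, 0], 0.5], [[0, 0, 0.4], [0, 0, 0], 0.5], [[0, 0, 0.4], [0, 0, 0], 0.5]]}}

```text
clock: 16.37
tool_pos: [0.5534, 0.0479, 0.3044]
eef_rot: [0.058, 0.998, 0.001, 0.006]
wrist_force: [1.2, -0.7, 1.2]
gripper_width: 0.498
grasp_force: 0.0
```

```bash
python3 look.py wrist7.png
```

```text
[0.5539 0.0479 0.3057] [0.115 0.993] 16.4167
(0.6494, -0.2021, 83.3, 63, 21, array([149., 244.]))
(0.6105, -0.3482, -71.0, 66, 35, array([ 34., 227.]))
(0.5241, -0.2908, -5.8, 65, 34, array([ 51., 161.]))
(0.5778, 0.1055, -5.6, 90, 36, array([368., 164.]))
(0.4482, 0.3011, -0.4, 71, 35, array([536.,  32.]))
(0.4519, 0.2392, 9.5, 86, 30, array([476.,  43.]))
hop -0.025 [326. 175.]
hop 0 [353. 174.]
hop 0.02 [374. 173.]
```

View pics/wrist7.png

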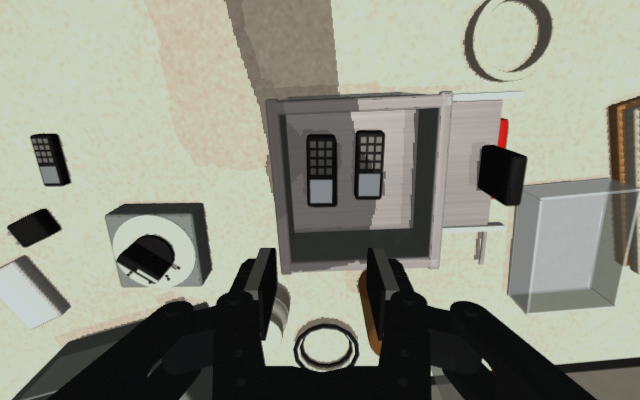

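{"api": "carry_out", "payload": {"rows": [[[-0.12, -0.9, 0], [0, 0, 0.012], 0.6], [[-0.12, -0.9, 0], [0, 0, 0.012], 0.6], [[-0.12, -0.9, 0], [0, 0, 0.012], 0.6], [[-0.12, -0.9, 0], [0, 0, 0.012], 0.6], [[-0.12, -0.9, 0], [0, 0, 0.012], 0.6], [[-0.12, -0.9, 0], [0, 0, 0.012], 0.6], [[-0.12, -0.9, 0], [0, 0, 0.012], 0.6]]}}

```text
clock: 17.0
tool_pos: [0.5222, -0.181, 0.298]
eef_rot: [0.051, 0.999, -0.001, 0.002]
wrist_force: [0.2, -0.8, -0.3]
gripper_width: 0.599
grasp_force: 0.0
```

```bash
python3 look.py wrist8.png
```

```text
[ 0.5226 -0.1792  0.2977] [0.101 0.995] 17.05
(0.6107, -0.3476, -71.2, 55, 40, array([205., 232.]))
(0.5234, -0.2934, -5.9, 66, 28, array([232., 164.]))
(0.4264, -0.382, -16.2, 65, 30, array([141.,  90.]))
hop -0.025 [574. 186.]
hop 0 [601. 185.]
hop 0.02 [622. 185.]
```

{"api": "carry_out", "payload": {"rows": [[[0.004, -0.458, -0.74], [0, 0, 0], 0.6], [[0.004, -0.458, -0.74], [0, 0, 0], 0.6], [[0.004, -0.458, -0.74], [0, 0, 0], 0.6], [[0.004, -0.458, -0.74], [0, 0, 0], 0.6], [[0.004, -0.458, -0.74], [0, 0, 0], 0.6], [[0.004, -0.458, -0.74], [0, 0, 0], 0.6], [[0.004, -0.458, -0.74], [0, 0, 0], 0.6], [[0.004, -0.458, -0.74], [0, 0, 0], 0.6]]}}

```text
clock: 17.72
tool_pos: [0.5249, -0.2909, 0.1115]
eef_rot: [0.048, 0.999, -0.0, 0.001]
wrist_force: [0.0, -0.1, 1.3]
gripper_width: 0.6
grasp_force: 0.0
```

{"api": "carry_out", "payload": {"rows": [[[0, 0, -0.36], [0, 0, 0], 0.6], [[0, 0, -0.36], [0, 0, 0], 0.6], [[0, 0, -0.36], [0, 0, 0], 0.6], [[0, 0, -0.36], [0, 0, 0], 0.6], [[0, 0, -0.36], [0, 0, 0], 0.1], [[0, 0, -0.36], [0, 0, 0], 0.1], [[0, 0, -0.36], [0, 0, 0], 0.1], [[0, 0, -0.36], [0, 0, 0], 0.1], [[0, 0, -0.36], [0, 0, 0], 0.1]]}}

```text
clock: 18.47
tool_pos: [0.526, -0.2922, 0.023]
eef_rot: [0.049, 0.999, -0.001, 0.003]
wrist_force: [0.8, 0.7, 6.7]
gripper_width: 0.292
grasp_force: 40.6
```

{"api": "carry_out", "payload": {"rows": [[[0, 0, 0.5], [0, 0, 0], 0.1], [[0, 0, 0.5], [0, 0, 0], 0.1], [[0, 0, 0.9], [0, 0, -0.012], 0.1], [[0.06, 0.96, 0.9], [0, 0, -0.012], 0.1], [[0.06, 0.96, 0.9], [0, 0, -0.012], 0.1], [[0.06, 0.96, 0.9], [0, 0, -0.012], 0.1], [[0.06, 0.96, 0.9], [0, 0, -0.012], 0.1], [[0.06, 0.96, 0.9], [0, 0, -0.012], 0.1], [[0.06, 0.96, 0.9], [0, 0, -0.012], 0.1], [[0.06, 0.96, 0.9], [0, 0, -0.012], 0.1]]}}

```text
clock: 19.3
tool_pos: [0.5396, -0.0472, 0.2496]
eef_rot: [0.056, 0.998, 0.001, 0.003]
wrist_force: [0.6, -0.3, -0.3]
gripper_width: 0.293
grasp_force: 39.8
```

{"api": "carry_out", "payload": {"rows": [[[0.068, 0.56, 0], [0, 0, 0], 0.1], [[0.068, 0.56, 0], [0, 0, 0], 0.1], [[0.068, 0.56, 0], [0, 0, 0], 0.1], [[0.068, 0.56, 0], [0, 0, 0], 0.1], [[0.068, 0.56, -0.37], [0, 0, 0], 0.1], [[0.068, 0.56, -0.37], [0, 0, 0], 0.1], [[0.068, 0.56, -0.37], [0, 0, 0], 0.1], [[0.068, 0.56, -0.37], [0, 0, 0], 0.5], [[0.068, 0.56, -0.37], [0, 0, 0], 0.5], [[0.068, 0.56, -0.37], [0, 0, 0], 0.5]]}}

```text
clock: 20.13
tool_pos: [0.5573, 0.0883, 0.1551]
eef_rot: [0.058, 0.998, 0.0, 0.002]
wrist_force: [-0.1, -0.2, 0.9]
gripper_width: 0.499
grasp_force: 0.0
```

{"api": "carry_out", "payload": {"rows": [[[0, 0, 0.15], [0, 0, 0], 0.5], [[0, 0, 0.6], [0, 0, 0], 0.5], [[0, 0, 0.6], [0, 0, 0], 0.5], [[0, 0, 0.6], [0, 0, 0], 0.5], [[0, 0, 0.6], [0, 0, 0], 0.5]]}}

```text
clock: 20.55
tool_pos: [0.5573, 0.0883, 0.3115]
eef_rot: [0.058, 0.998, 0.001, 0.007]
wrist_force: [0.8, -1.3, 1.3]
gripper_width: 0.502
grasp_force: 0.0
```

```bash
python3 look.py wrist9.png
```

```text
[0.5572 0.0883 0.3082] [0.116 0.993] 20.6
(0.6501, -0.2079, 83.2, 71, 25, array([119., 244.]))
(0.6086, -0.3453, -72.6, 64, 37, array([ 13., 225.]))
(0.4567, 0.2357, 14.8, 73, 20, array([435.,  48.]))
(0.44, 0.2968, 16.8, 76, 38, array([493.,  27.]))
hop -0.025 [284. 174.]
hop 0 [310. 173.]
hop 0.02 [331. 172.]
```

{"api": "carry_out", "payload": {"rows": [[[-0.26, -0.94, 0], [0, 0, -0.11], 0.6], [[-0.26, -0.94, 0], [0, 0, -0.11], 0.6], [[-0.26, -0.94, 0], [0, 0, -0.11], 0.6], [[-0.26, -0.94, 0], [0, 0, -0.11], 0.6], [[-0.26, -0.94, 0], [0, 0, -0.11], 0.6], [[-0.26, -0.94, 0], [0, 0, -0.11], 0.6], [[-0.26, -0.94, 0], [0, 0, -0.11], 0.6]]}}

```text
clock: 21.18
tool_pos: [0.4893, -0.1515, 0.3027]
eef_rot: [0.142, 0.99, -0.001, 0.001]
wrist_force: [0.6, 1.1, -0.6]
gripper_width: 0.597
grasp_force: 0.0
```

```bash
python3 look.py wrist10.png
```

```text
[ 0.4901 -0.1494  0.3027] [0.282 0.96 ] 21.2333
(0.4259, -0.3819, -16.2, 66, 32, array([131., 160.]))
(0.4484, 0.2225, 0.2, 51, 10, array([636.,  23.]))
hop -0.025 [548. 182.]
hop 0 [575. 176.]
hop 0.02 [597. 172.]
```

{"api": "carry_out", "payload": {"rows": [[[-0.254, -0.936, -0.75], [0, 0, 0], 0.6], [[-0.254, -0.936, -0.75], [0, 0, 0], 0.6], [[-0.254, -0.936, -0.75], [0, 0, 0], 0.6], [[-0.254, -0.936, -0.75], [0, 0, 0], 0.6], [[-0.254, -0.936, -0.75], [0, 0, 0], 0.6], [[-0.254, -0.936, -0.75], [0, 0, 0], 0.6], [[-0.254, -0.936, -0.75], [0, 0, 0], 0.6], [[-0.254, -0.936, -0.75], [0, 0, 0], 0.6], [[-0.254, -0.936, -0.75], [0, 0, 0], 0.6], [[-0.254, -0.936, -0.75], [0, 0, 0], 0.6]]}}

```text
clock: 22.07
tool_pos: [0.4278, -0.3802, 0.1143]
eef_rot: [0.14, 0.99, 0.0, -0.0]
wrist_force: [0.4, -0.4, 0.2]
gripper_width: 0.599
grasp_force: 0.0
```

{"api": "carry_out", "payload": {"rows": [[[0, 0, -0.36], [0, 0, 0], 0.6], [[0, 0, -0.36], [0, 0, 0], 0.6], [[0, 0, -0.36], [0, 0, 0], 0.6], [[0, 0, -0.36], [0, 0, 0], 0.6], [[0, 0, -0.36], [0, 0, 0], 0.1], [[0, 0, -0.36], [0, 0, 0], 0.1], [[0, 0, -0.36], [0, 0, 0], 0.1], [[0, 0, -0.36], [0, 0, 0], 0.1], [[0, 0, -0.36], [0, 0, 0], 0.1]]}}

```text
clock: 22.82
tool_pos: [0.4292, -0.3814, 0.0277]
eef_rot: [0.14, 0.99, -0.001, 0.002]
wrist_force: [0.1, 2.4, 6.9]
gripper_width: 0.289
grasp_force: 39.9
```

{"api": "carry_out", "payload": {"rows": [[[0, 0, 0.5], [0, 0, 0], 0.1], [[0, 0, 0.5], [0, 0, 0], 0.1], [[0, 0, 0.9], [0, 0, 0.11], 0.1], [[0.25, 0.9, 0.9], [0, 0, 0.11], 0.1], [[0.25, 0.9, 0.9], [0, 0, 0.11], 0.1], [[0.25, 0.9, 0.9], [0, 0, 0.11], 0.1], [[0.25, 0.9, 0.9], [0, 0, 0.11], 0.1], [[0.25, 0.9, 0.9], [0, 0, 0.11], 0.1], [[0.25, 0.9, 0.9], [0, 0, 0.11], 0.1], [[0.25, 0.9, 0.9], [0, 0, 0.11], 0.1]]}}

```text
clock: 23.65
tool_pos: [0.4918, -0.151, 0.2546]
eef_rot: [0.056, 0.998, -0.0, 0.004]
wrist_force: [0.6, -0.7, 0.0]
gripper_width: 0.291
grasp_force: 39.8
```

{"api": "carry_out", "payload": {"rows": [[[0.25, 0.91, 0], [0, 0, 0], 0.1], [[0.25, 0.91, 0], [0, 0, 0], 0.1], [[0.25, 0.91, 0], [0, 0, 0], 0.1], [[0.25, 0.91, 0], [0, 0, 0], 0.1], [[0.25, 0.91, 0], [0, 0, 0], 0.1], [[0.25, 0.91, 0], [0, 0, 0], 0.1], [[0.25, 0.91, 0], [0, 0, 0], 0.1], [[0.25, 0.91, 0], [0, 0, 0], 0.1]]}}

```text
clock: 24.32
tool_pos: [0.5528, 0.0733, 0.2504]
eef_rot: [0.056, 0.998, 0.0, 0.001]
wrist_force: [-0.1, -0.4, -0.4]
gripper_width: 0.285
grasp_force: 39.8
```

{"api": "carry_out", "payload": {"rows": [[[0.01, 0, -0.32], [0, 0, 0], 0.1], [[0.01, 0, -0.32], [0, 0, 0], 0.1], [[0.01, 0, -0.32], [0, 0, 0], 0.1], [[0.01, 0, -0.32], [0, 0, 0], 0.1], [[0.01, 0, -0.32], [0, 0, 0], 0.45], [[0.01, 0, -0.32], [0, 0, 0], 0.45], [[0.01, 0, -0.32], [0, 0, 0], 0.45], [[0.01, 0, -0.1], [0, 0, 0], 0.45], [[0.01, 0, 0.2], [0, 0, 0], 0.45], [[0.01, 0, 0.2], [0, 0, 0], 0.45]]}}

```text
clock: 25.15
tool_pos: [0.5543, 0.0718, 0.2961]
eef_rot: [0.058, 0.998, -0.0, -0.0]
wrist_force: [1.2, -0.7, 1.0]
gripper_width: 0.451
grasp_force: 0.0
```

```bash
python3 look.py wrist11.png|head -1; python3 -c "
from h import *
c=cal('wrist11.png')
for p in([.64,-.179,.087],[.647,-.179,.087]):print(proj(c,p))
snap('scene','scene1.png'); snap('side','side1.png')
a=cv2.imread('pics/wrist11.png');b=cv2.imread('pics/side1.png')[100:220,230:420];s=cv2.imread('pics/scene1.png')[150:350,150:460]
o=np.zeros((600,640,3),np.uint8);o[:290]=a[:290];o[290:490,:310]=s;o[290:530,314:314+320]=cv2.resize(b,(320,240));cv2.imwrite('pics/m1.png',o)"
```

```text
[0.5556 0.072  0.3056] [0.115 0.993] 25.2
[109.60175625 269.55383357]
[111.52918838 274.98166253]
```

View pics/m1.png

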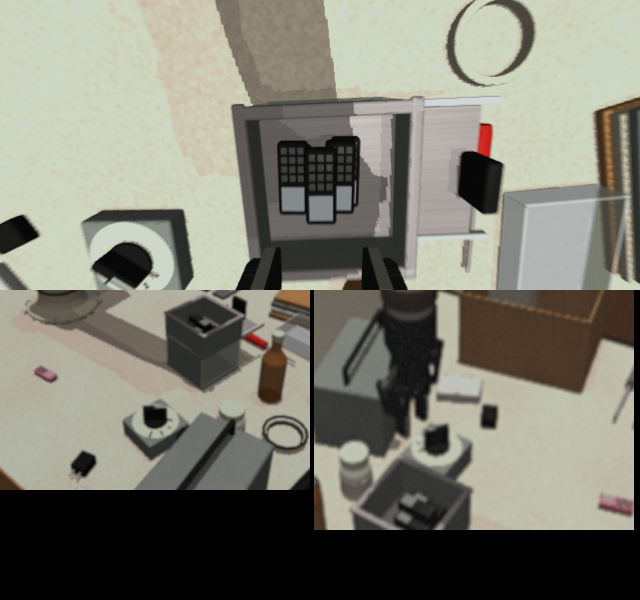

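```bash
python3 -c "
from h import *
c=cal('wrist3.png');s=cal('scene0.png')
print([ray(c,u,z)[:2].round(3) for u in[(535,28),(537,205)] for z in(0,.1)])
print([(z,ray(s,(282,350),z)[:2].round(3)) for z in(0,.05,.1)], [ray(s,(310,312),z)[:2].round(3) for z in(0,.05,.1)])
i=cv2.imread('pics/wrist11.png')
"
```

```text
[array([ 0.762, -0.147]), array([ 0.704, -0.162]), array([ 0.811, -0.385]), array([ 0.743, -0.35 ])]
[(0, array([ 0.726, -0.313])), (0.05, array([ 0.756, -0.334])), (0.1, array([ 0.786, -0.355]))] [array([ 0.695, -0.207]), array([ 0.727, -0.235]), array([ 0.759, -0.262])]
```

{"api": "carry_out", "payload": {"rows": [[[0.37, -1, -0.3], [0, 0, 0.619], 0.5], [[0.37, -1, -0.3], [0, 0, 0.619], 0.5], [[0.37, -1, -0.3], [0, 0, 0.619], 0.5], [[0.37, -1, -0.3], [0, 0, 0.619], 0.5], [[0.37, -1, -0.3], [0, 0, 0.619], 0.5], [[0.37, -1, -0.3], [0, 0, 0.619], 0.5], [[0.37, -1, -0.3], [0, 0, 0.619], 0.5], [[0.37, -1, -0.3], [0, 0, 0.619], 0.5], [[0.37, -1, -0.3], [0, 0, 0.619], 0.5], [[0.37, -1, -0.3], [0, 0, 0.619], 0.5]]}}

```text
clock: 26.13
tool_pos: [0.6473, -0.1781, 0.2185]
eef_rot: [-0.394, 0.919, 0.0, -0.0]
wrist_force: [0.5, -0.2, 0.4]
gripper_width: 0.505
grasp_force: 0.0
```

```bash
python3 look.py wrist12.png|head -1
```

```text
[ 0.6473 -0.1775  0.2191] [-0.725  0.689] 26.1833
```

View pics/wrist12.png

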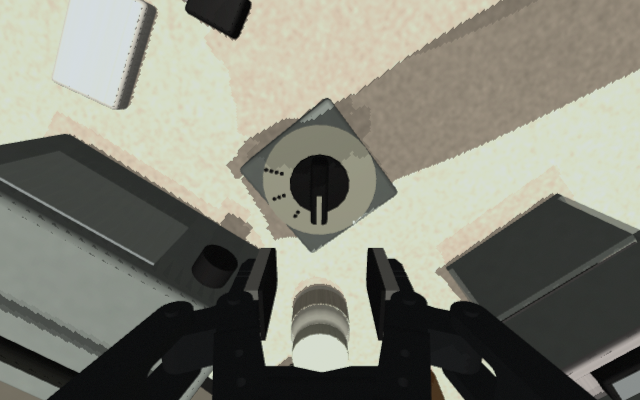

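```bash
python3 -c "
from h import *
c=cal('wrist12.png')
print(ray(c,(319.5,181),.055),ray(c,(319,157),.087),ray(c,(319,224),.087),[ray(c,u,.045)[:2].round(3) for u in[(326,99),(397,191),(312,251),(240,168)]])
print(proj(c,[.6473,-.1775,.087]),proj(c,[.6473,-.1775,.055]))"
```

```text
[ 0.64725471 -0.18105432  0.055     ] [ 0.62815176 -0.20137915  0.087     ] [ 0.66672318 -0.16109859  0.087     ] [array([ 0.595, -0.228]), array([ 0.604, -0.123]), array([ 0.704, -0.133]), array([ 0.693, -0.238])]
[322.3606942  194.71349622] [322.2233995  183.82424656]
```

{"api": "carry_out", "payload": {"rows": [[[0, -0.015, -0.564], [0, 0, 0], 0.5], [[0, -0.015, -0.564], [0, 0, 0], 0.5], [[0, -0.015, -0.564], [0, 0, 0], 0.5], [[0, -0.015, -0.564], [0, 0, 0], 0.5], [[0, -0.015, -0.564], [0, 0, 0], 0.5], [[0, -0.015, -0.564], [0, 0, 0], 0.0], [[0, -0.015, -0.564], [0, 0, 0], 0.0], [[0, -0.015, -0.564], [0, 0, 0], 0.0], [[0, -0.015, -0.564], [0, 0, 0], 0.0], [[0, -0.015, -0.564], [0, 0, 0], 0.0]], "force": 40}}

```text
clock: 27.02
tool_pos: [0.6476, -0.1807, 0.0794]
eef_rot: [-0.395, 0.919, 0.0, 0.001]
wrist_force: [-3.3, 5.4, 5.0]
gripper_width: 0.155
grasp_force: 39.7
```

{"api": "carry_out", "payload": {"rows": [[[0, 0, 0], [0, 0, -0.08], 0], [[0, 0, 0], [0, 0, -0.16], 0], [[0, 0, 0], [0, 0, -0.24], 0], [[0, 0, 0], [0, 0, -0.32], 0], [[0, 0, 0], [0, 0, -0.4], 0], [[0, 0, 0], [0, 0, -0.48], 0], [[0, 0, 0], [0, 0, -0.56], 0], [[0, 0, 0], [0, 0, -0.64], 0], [[0, 0, 0], [0, 0, -0.72], 0], [[0, 0, 0], [0, 0, -0.8], 0]]}}

```text
clock: 27.85
tool_pos: [0.6467, -0.1768, 0.0794]
eef_rot: [0.194, 0.981, 0.004, -0.001]
wrist_force: [-8.1, 25.0, 10.4]
gripper_width: 0.153
grasp_force: 40.1
```

{"api": "carry_out", "payload": {"rows": [[[0, 0, 0], [0, 0, 0], 0], [[0, 0, 0], [0, 0, 0], 0], [[0, 0, 0], [0, 0, 0], 0.5], [[0, 0, 0], [0, 0, 0], 0.5], [[0, 0, 0], [0, 0, 0], 0.5], [[0, 0, 0.2], [0, 0, 0], 0.5], [[0, 0, 0.56], [0, 0, 0], 0.5], [[0, 0, 0.56], [0, 0, 0], 0.5], [[0, 0, 0.56], [0, 0, 0], 0.5], [[0, 0, 0.56], [0, 0, 0], 0.5]]}}

```text
clock: 28.68
tool_pos: [0.6489, -0.1826, 0.2242]
eef_rot: [0.193, 0.981, -0.001, 0.004]
wrist_force: [0.6, -1.0, -0.1]
gripper_width: 0.501
grasp_force: 0.0
```

```bash
python3 look.py wrist13.png|head -1; python3 -c "
from h import *
c=cal('wrist13.png');w=cv2.imread('pics/wrist13.png')
g=w.max(2)
T=[.6474,-.1812]
# bar vs disc: sample white line brightness on the bar top by angle
for a in range(-60,70,6):
    v=[g[tuple(np.round(proj(c,[T[0]+r*np.cos(np.radians(a)),T[1]+r*np.sin(np.radians(a)),.087])).astype(int)[::-1])] for r in(.014,.018,.021)]
    print(a,v,end='; ')
"
```

```text
[ 0.6485 -0.1824  0.2209] [0.378 0.926] 28.7333
-60 [np.uint8(16), np.uint8(124), np.uint8(124)]; -54 [np.uint8(18), np.uint8(124), np.uint8(124)]; -48 [np.uint8(13), np.uint8(123), np.uint8(124)]; -42 [np.uint8(38), np.uint8(124), np.uint8(124)]; -36 [np.uint8(8), np.uint8(114), np.uint8(124)]; -30 [np.uint8(12), np.uint8(11), np.uint8(11)]; -24 [np.uint8(15), np.uint8(14), np.uint8(16)]; -18 [np.uint8(42), np.uint8(103), np.uint8(101)]; -12 [np.uint8(124), np.uint8(124), np.uint8(124)]; -6 [np.uint8(123), np.uint8(113), np.uint8(12)]; 0 [np.uint8(36), np.uint8(14), np.uint8(13)]; 6 [np.uint8(15), np.uint8(12), np.uint8(61)]; 12 [np.uint8(11), np.uint8(35), np.uint8(124)]; 18 [np.uint8(11), np.uint8(57), np.uint8(124)]; 24 [np.uint8(8), np.uint8(60), np.uint8(125)]; 30 [np.uint8(14), np.uint8(15), np.uint8(124)]; 36 [np.uint8(14), np.uint8(14), np.uint8(117)]; 42 [np.uint8(14), np.uint8(13), np.uint8(71)]; 48 [np.uint8(14), np.uint8(14), np.uint8(35)]; 54 [np.uint8(16), np.uint8(16), np.uint8(16)]; 60 [np.uint8(11), np.uint8(15), np.uint8(16)]; 66 [np.uint8(12), np.uint8(13), np.uint8(17)];
```

```bash
python3 -c "
from h import *
c=cal('wrist13.png');w=cv2.imread('pics/wrist13.png');g=w.max(2)
u=proj(c,[.6474,-.1812,.087]).round().astype(int);print(u)
n,l,st,ce=cv2.connectedComponentsWithStats((g>85).astype(np.uint8))
for i in range(1,n):
    if st[i,4]<300 and np.hypot(*(ce[i]-u))<70:
        P=np.array([ray(c,(x,y),.087)[:2] for y,x in np.argwhere(l==i)])
        if len(P)<12: continue
        v=np.linalg.svd(P-P.mean(0))[2][0]; print(st[i],P.mean(0).round(4),np.degrees(np.arctan2(v[1],v[0])))
"
```

```text
[323 187]
```

```bash
python3 -c "
import cv2
i=cv2.imread('pics/wrist13.png')[90:260,240:400]; cv2.imwrite('pics/c3.png',cv2.resize(i,None,fx=3,fy=3,interpolation=cv2.INTER_CUBIC))"
```

```text
(no output)
```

View pics/c3.png

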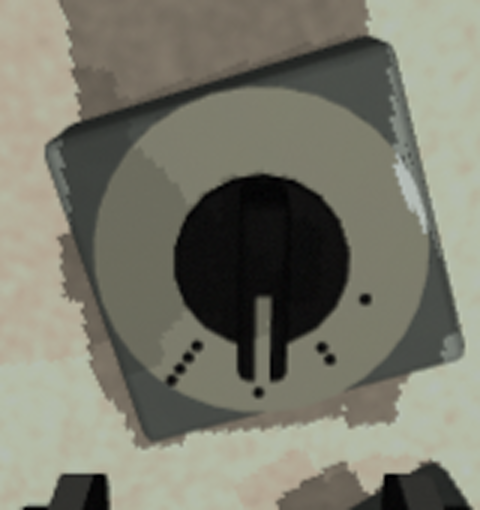

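{"api": "carry_out", "payload": {"rows": [[[-0.16, 0.8, 0.35], [0, 0, 0.2], 0.5], [[-0.16, 0.8, 0.35], [0, 0, 0.2], 0.5], [[-0.16, 0.8, 0.35], [0, 0, 0.2], 0.5], [[-0.16, 0.8, 0.35], [0, 0, 0.2], 0.5], [[-0.16, 0.8, 0.35], [0, 0, 0.2], 0.5], [[-0.16, 0.8, 0.35], [0, 0, 0.2], 0.5], [[-0.16, 0.8, 0.35], [0, 0, 0.2], 0.5]]}}

```text
clock: 29.32
tool_pos: [0.6073, 0.021, 0.3062]
eef_rot: [0.042, 0.999, 0.0, 0.001]
wrist_force: [0.3, -0.2, 0.5]
gripper_width: 0.497
grasp_force: 0.0
```

{"api": "carry_out", "payload": {"rows": [[[-0.16, 0.76, 0], [0, 0, 0], 0.5], [[-0.16, 0.76, 0], [0, 0, 0], 0.5], [[-0.16, 0.76, 0], [0, 0, 0], 0.5], [[-0.16, 0.76, 0], [0, 0, 0], 0.5], [[-0.16, 0.76, 0], [0, 0, 0], 0.5], [[-0.16, 0.76, 0], [0, 0, 0], 0.5], [[-0.16, 0.76, 0], [0, 0, 0], 0.5]]}}

```text
clock: 29.9
tool_pos: [0.5676, 0.2086, 0.3034]
eef_rot: [0.043, 0.999, -0.001, -0.001]
wrist_force: [0.4, -0.0, 0.4]
gripper_width: 0.498
grasp_force: 0.0
```

```bash
python3 look.py wrist14.png|head -1; python3 -c "
from h import *
c=cal('wrist14.png');g=cv2.imread('pics/wrist14.png').max(2)
u=[proj(c,[.567+x,.207+y,.161]).round() for x,y in[(-.022,-.007),(-.022,.007),(.022,.007),(.022,-.007)]];print(u)
m=(g<45).astype(np.uint8);m[255:]=0
n,l,st,ce=cv2.connectedComponentsWithStats(m);print([s.tolist() for s in st[1:] if s[4]>150])
"
```

```text
[0.5678 0.2076 0.3038] [0.087 0.996] 29.95
[array([310., 164.]), array([327., 162.]), array([331., 213.]), array([315., 215.])]
[[241, 101, 20, 140, 1172], [78, 133, 19, 37, 175], [123, 134, 96, 84, 3528], [314, 153, 17, 60, 944], [87, 170, 18, 29, 176], [94, 200, 45, 55, 581], [0, 233, 44, 22, 788]]
```

{"api": "carry_out", "payload": {"rows": [[[0, 0.004, -0.626], [0, 0, 0], 0.5], [[0, 0.004, -0.626], [0, 0, 0], 0.5], [[0, 0.004, -0.626], [0, 0, 0], 0.5], [[0, 0.004, -0.626], [0, 0, 0], 0.5], [[0, 0.004, -0.626], [0, 0, 0], 0.5], [[0, 0.004, -0.626], [0, 0, 0], 0.0], [[0, 0.004, -0.626], [0, 0, 0], 0.0], [[0, 0.004, -0.626], [0, 0, 0], 0.0], [[0, 0.004, -0.626], [0, 0, 0], 0.0], [[0, 0.004, -0.626], [0, 0, 0], 0.0]], "force": 40}}

```text
clock: 30.78
tool_pos: [0.5689, 0.2092, 0.1518]
eef_rot: [0.043, 0.999, 0.0, 0.002]
wrist_force: [1.6, -3.0, 7.5]
gripper_width: 0.156
grasp_force: 41.4
```

Draw the gate 122 mm along (0.087, 0.996).

{"api": "carry_out", "payload": {"rows": [[[0.005, 0.06, 0], [0, 0, 0], 0], [[0.01, 0.12, 0], [0, 0, 0], 0], [[0.016, 0.18, 0], [0, 0, 0], 0], [[0.021, 0.24, 0], [0, 0, 0], 0], [[0.026, 0.3, 0], [0, 0, 0], 0], [[0.031, 0.36, 0], [0, 0, 0], 0], [[0.037, 0.42, 0], [0, 0, 0], 0], [[0.041, 0.47, 0], [0, 0, 0], 0], [[0.041, 0.47, 0], [0, 0, 0], 0], [[0.041, 0.47, 0], [0, 0, 0], 0]]}}

```text
clock: 31.62
tool_pos: [0.5777, 0.3288, 0.1518]
eef_rot: [0.042, 0.999, 0.002, 0.001]
wrist_force: [-4.2, 2.8, 9.1]
gripper_width: 0.156
grasp_force: 41.1
```

{"api": "carry_out", "payload": {"rows": [[[0.001, 0.012, 0], [0, 0, 0], 0], [[0.002, 0.024, 0], [0, 0, 0], 0], [[0.002, 0.024, 0], [0, 0, 0], 0]]}}

```text
clock: 31.87
tool_pos: [0.5778, 0.33, 0.1517]
eef_rot: [0.044, 0.999, -0.003, 0.0]
wrist_force: [-8.5, -19.4, 13.1]
gripper_width: 0.154
grasp_force: 43.1
```

{"api": "carry_out", "payload": {"rows": [[[0, 0.01, 0], [0, 0, 0], 0], [[0, 0.01, 0], [0, 0, 0], 0], [[0, 0.01, 0], [0, 0, 0], 0], [[0, 0.01, 0], [0, 0, 0], 0], [[0, -0.01, 0], [0, 0, 0], 0], [[0, -0.01, 0], [0, 0, 0], 0]]}}

```text
clock: 32.37
tool_pos: [0.5778, 0.3298, 0.1518]
eef_rot: [0.043, 0.999, 0.001, 0.0]
wrist_force: [-8.6, -2.4, 8.7]
gripper_width: 0.155
grasp_force: 41.6
```

```bash
python3 -c "
from h import *
snap('scene','scene2.png'); snap('side','side2.png'); snap('wrist','wrist15.png')
s=cv2.imread('pics/scene2.png')[140:260,290:430];b=cv2.imread('pics/side2.png')[160:300,220:340];w=cv2.imread('pics/wrist15.png')
o=np.zeros((600,800,3),np.uint8);o[:240,:280]=cv2.resize(s,(280,240));o[:280,300:540]=cv2.resize(b,(240,280));o[290:590,:480]=cv2.resize(w,(480,300))
cv2.imwrite('pics/m2.png',o)"
```

```text
(no output)
```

View pics/m2.png

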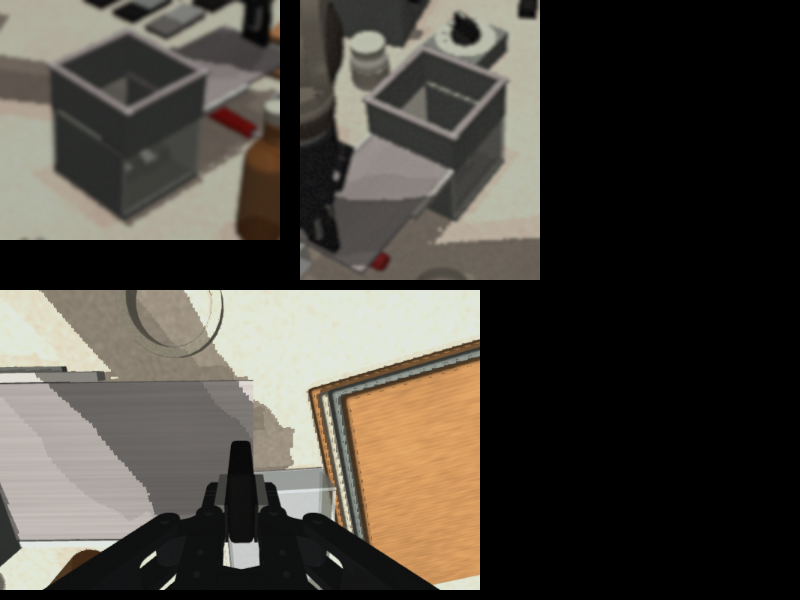

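{"api": "carry_out", "payload": {"rows": [[[-0.005, -0.06, 0], [0, 0, 0], 0], [[-0.01, -0.12, 0], [0, 0, 0], 0], [[-0.016, -0.18, 0], [0, 0, 0], 0], [[-0.021, -0.24, 0], [0, 0, 0], 0], [[-0.026, -0.3, 0], [0, 0, 0], 0], [[-0.031, -0.36, 0], [0, 0, 0], 0], [[-0.037, -0.42, 0], [0, 0, 0], 0], [[-0.041, -0.47, 0], [0, 0, 0], 0], [[-0.041, -0.47, 0], [0, 0, 0], 0], [[-0.041, -0.47, 0], [0, 0, 0], 0]]}}

```text
clock: 33.35
tool_pos: [0.5691, 0.2124, 0.1518]
eef_rot: [0.044, 0.999, 0.0, 0.002]
wrist_force: [-0.0, -2.3, 9.8]
gripper_width: 0.156
grasp_force: 42.0
```

{"api": "carry_out", "payload": {"rows": [[[-0.001, -0.012, 0], [0, 0, 0], 0], [[-0.002, -0.024, 0], [0, 0, 0], 0], [[-0.002, -0.024, 0], [0, 0, 0], 0]]}}

```text
clock: 33.6
tool_pos: [0.5688, 0.2081, 0.1518]
eef_rot: [0.043, 0.999, 0.002, 0.002]
wrist_force: [1.2, 3.0, 7.7]
gripper_width: 0.157
grasp_force: 41.9
```

{"api": "carry_out", "payload": {"rows": [[[0, -0.012, 0], [0, 0, 0], 0], [[0, -0.02, 0], [0, 0, 0], 0], [[0, -0.02, 0], [0, 0, 0], 0]]}}

```text
clock: 33.85
tool_pos: [0.5688, 0.2078, 0.1519]
eef_rot: [0.041, 0.999, 0.006, 0.002]
wrist_force: [2.1, 30.2, 5.8]
gripper_width: 0.158
grasp_force: 43.1
```

{"api": "carry_out", "payload": {"rows": [[[0, 0.014, 0], [0, 0, 0], 0], [[0, 0.014, 0], [0, 0, 0], 0], [[0, 0.014, 0], [0, 0, 0], 0.5], [[0, 0.014, 0], [0, 0, 0], 0.5], [[0, 0.014, 0], [0, 0, 0], 0.5], [[0, 0.014, 0.15], [0, 0, 0], 0.5], [[0, 0.014, 0.6], [0, 0, 0], 0.5], [[0, 0.014, 0.6], [0, 0, 0], 0.5], [[0, 0.014, 0.6], [0, 0, 0], 0.5], [[0, 0.014, 0.6], [0, 0, 0], 0.5]]}}

```text
clock: 34.68
tool_pos: [0.5683, 0.2053, 0.3061]
eef_rot: [0.044, 0.999, 0.002, 0.004]
wrist_force: [0.1, 0.3, 0.1]
gripper_width: 0.504
grasp_force: 0.0
```

```bash
python3 look.py wrist16.png|head -1; python3 -c "
from h import *
for f in('wrist14.png','wrist16.png'):
    c=cal(f);g=cv2.imread('pics/'+f).max(2)
    m=(g<45).astype(np.uint8);m[255:]=0
    n,l,st,ce=cv2.connectedComponentsWithStats(m)
    for s in st[1:]:
        if s[4]>500 and 300<s[0]<340: print(f,s, ray(c,(s[0]+s[2],s[1]+s[3]),.161).round(4))
"
```

```text
[0.5684 0.2053 0.3027] [0.087 0.996] 34.7333
wrist14.png [314 153  17  60 944] [0.5887 0.2139 0.161 ]
wrist16.png [316 149  16  60 914] [0.5886 0.2123 0.161 ]
```

{"api": "carry_out", "payload": {"rows": [[[0.16, -0.76, 0], [0, 0, 0], 0.5], [[0.16, -0.76, 0], [0, 0, 0], 0.5], [[0.16, -0.76, 0], [0, 0, 0], 0.5], [[0.16, -0.76, 0], [0, 0, 0], 0.5], [[0.16, -0.76, 0], [0, 0, 0], 0.5], [[0.16, -0.76, 0], [0, 0, 0], 0.5], [[0.16, -0.76, 0], [0, 0, 0], 0.5]]}}

```text
clock: 35.32
tool_pos: [0.6074, 0.0135, 0.2975]
eef_rot: [0.045, 0.999, -0.0, -0.001]
wrist_force: [-0.4, 0.8, 0.7]
gripper_width: 0.499
grasp_force: 0.0
```

{"api": "carry_out", "payload": {"rows": [[[0.16, -0.79, -0.33], [0, 0, -0.2], 0.5], [[0.16, -0.79, -0.33], [0, 0, -0.2], 0.5], [[0.16, -0.79, -0.33], [0, 0, -0.2], 0.5], [[0.16, -0.79, -0.33], [0, 0, -0.2], 0.5], [[0.16, -0.79, -0.33], [0, 0, -0.2], 0.5], [[0.16, -0.79, -0.33], [0, 0, -0.2], 0.5], [[0.16, -0.79, -0.33], [0, 0, -0.2], 0.5], [[0.16, -0.79, -0.33], [0, 0, -0.2], 0.5]]}}

```text
clock: 35.98
tool_pos: [0.6473, -0.1813, 0.2157]
eef_rot: [0.192, 0.981, 0.0, -0.001]
wrist_force: [0.2, 0.3, -0.3]
gripper_width: 0.497
grasp_force: 0.0
```

{"api": "carry_out", "payload": {"rows": [[[0, 0, -0.55], [0, 0, 0], 0.5], [[0, 0, -0.55], [0, 0, 0], 0.5], [[0, 0, -0.55], [0, 0, 0], 0.5], [[0, 0, -0.55], [0, 0, 0], 0.5], [[0, 0, -0.55], [0, 0, 0], 0.5], [[0, 0, -0.55], [0, 0, 0], 0.0], [[0, 0, -0.55], [0, 0, 0], 0.0], [[0, 0, -0.55], [0, 0, 0], 0.0], [[0, 0, -0.55], [0, 0, 0], 0.0], [[0, 0, -0.55], [0, 0, 0], 0.0]]}}

```text
clock: 36.82
tool_pos: [0.6502, -0.1785, 0.0831]
eef_rot: [0.191, 0.982, 0.003, 0.003]
wrist_force: [4.5, 19.6, 2.5]
gripper_width: 0.153
grasp_force: 44.5
```

{"api": "carry_out", "payload": {"rows": [[[0, 0, 0], [0, 0, 0.08], 0], [[0, 0, 0], [0, 0, 0.16], 0], [[0, 0, 0], [0, 0, 0.24], 0], [[0, 0, 0], [0, 0, 0.32], 0], [[0, 0, 0], [0, 0, 0.4], 0], [[0, 0, 0], [0, 0, 0.48], 0], [[0, 0, 0], [0, 0, 0.56], 0], [[0, 0, 0], [0, 0, 0.64], 0], [[0, 0, 0], [0, 0, 0.72], 0], [[0, 0, 0], [0, 0, 0.8], 0]]}}

```text
clock: 37.65
tool_pos: [0.6504, -0.1782, 0.0831]
eef_rot: [-0.4, 0.917, 0.001, 0.005]
wrist_force: [6.2, 21.9, 4.6]
gripper_width: 0.152
grasp_force: 48.1
```

{"api": "carry_out", "payload": {"rows": [[[0, 0, 0], [0, 0, 0], 0], [[0, 0, 0], [0, 0, 0], 0], [[0, 0, 0], [0, 0, 0], 0.5], [[0, 0, 0], [0, 0, 0], 0.5], [[0, 0, 0], [0, 0, 0], 0.5], [[0, 0, 0.2], [0, 0, 0], 0.5], [[0, 0, 0.56], [0, 0, 0], 0.5], [[0, 0, 0.56], [0, 0, 0], 0.5], [[0, 0, 0.56], [0, 0, 0], 0.5], [[0, 0, 0.56], [0, 0, 0], 0.5]]}}

```text
clock: 38.48
tool_pos: [0.6489, -0.1831, 0.2262]
eef_rot: [-0.395, 0.919, -0.003, 0.004]
wrist_force: [0.5, -0.0, -0.2]
gripper_width: 0.5
grasp_force: 0.0
```

```bash
python3 look.py wrist17.png|head -1; python3 -c "
from h import *
a=cv2.imread('pics/wrist12.png',0)[80:245,230:410]
for f in('wrist13','wrist17'):
    b=cv2.imread('pics/'+f+'.png',0)[70:260,220:420]
    print(f,cv2.minMaxLoc(cv2.matchTemplate(b,a,cv2.TM_CCOEFF_NORMED))[1::2])
snap('scene','scene3.png'); snap('side','side3.png')
# changes across table between first and last fixed-camera views
for n,m in(('scene0','scene3'),('side0','side3')):
    d=cv2.absdiff(cv2.imread(f'pics/{n}.png'),cv2.imread(f'pics/{m}.png')).max(2)
    k,l,st,ce=cv2.connectedComponentsWithStats(cv2.morphologyEx((d>40).astype(np.uint8),cv2.MORPH_CLOSE,np.ones((5,5))))
    print(n,[s.tolist() for s in st[1:] if s[4]>40])
"
```

```text
[ 0.6485 -0.183   0.2229] [-0.726  0.688] 38.5333
wrist13 (0.6253807544708252, (18, 4))
wrist17 (0.9462128281593323, (17, 8))
scene0 [[171, 0, 44, 27, 914], [193, 0, 164, 305, 18059], [303, 18, 57, 67, 1717], [217, 26, 43, 93, 950], [191, 89, 22, 14, 173], [170, 102, 24, 37, 365], [382, 151, 34, 33, 571], [390, 200, 23, 17, 201], [209, 253, 34, 51, 656], [164, 276, 19, 26, 318], [280, 302, 34, 28, 293], [174, 309, 21, 30, 395]]
side0 [[271, 0, 38, 35, 658], [318, 0, 10, 9, 42], [275, 3, 326, 364, 36185], [328, 37, 50, 28, 190], [352, 154, 18, 13, 125], [376, 166, 18, 13, 134], [340, 173, 20, 12, 144], [361, 186, 20, 12, 158], [278, 202, 29, 16, 227], [233, 232, 46, 38, 841], [238, 268, 42, 27, 379]]
```

{"api": "carry_out", "payload": {"rows": [[[-0.37, 0.92, 0.33], [0, 0, -0.619], 0.5], [[-0.37, 0.92, 0.33], [0, 0, -0.619], 0.5], [[-0.37, 0.92, 0.33], [0, 0, -0.619], 0.5], [[-0.37, 0.92, 0.33], [0, 0, -0.619], 0.5], [[-0.37, 0.92, 0.33], [0, 0, -0.619], 0.5], [[-0.37, 0.92, 0.33], [0, 0, -0.619], 0.5], [[-0.37, 0.92, 0.33], [0, 0, -0.619], 0.5], [[-0.37, 0.92, 0.33], [0, 0, -0.619], 0.5], [[-0.37, 0.92, 0.33], [0, 0, -0.619], 0.5]]}}

```text
clock: 39.38
tool_pos: [0.5544, 0.0488, 0.3006]
eef_rot: [0.058, 0.998, -0.0, -0.001]
wrist_force: [0.0, 0.3, -0.0]
gripper_width: 0.501
grasp_force: 0.0
```

```bash
python3 look.py wrist18.png|head -1; python3 -c "
from h import *
for f in('wrist11.png','wrist18.png'):
    c=cal(f);g=cv2.imread('pics/'+f).max(2)
    v=[[int(g[tuple(proj(c,[.5565+x+.087*y,.077+y-.087*x,.105]).round().astype(int)[::-1])]) for x in np.arange(-.05,.045,.01)] for y in np.arange(-.05,.051,.01)]
    print(f,'dark fraction',(np.array(v)<60).mean(),np.array(v).min())
    m=(g<45).astype(np.uint8)
# chamber through the clear walls, scene view: compare before and after
for n in('scene0','scene1','scene3'):
    c=cal(n+'.png');g=cv2.imread('pics/'+n+'.png',0)
    p=[proj(c,[.5565+x-.006,.077-.068,z]) for x in(-.06,.06) for z in(.02,.06)]
    q=[proj(c,[.5565+.071,.077+y,z]) for y in(-.06,.06) for z in(.02,.06)]
    for s in(p,q):
        x0,y0=np.min(s,0).astype(int);x1,y1=np.max(s,0).astype(int);r=g[y0:y1,x0:x1];print(n,(x0,y0,x1,y1),r.mean().round(1),r.std().round(1))
"
```

```text
[0.5547 0.048  0.3003] [0.113 0.994] 39.4333
wrist11.png dark fraction 0.22727272727272727 11
wrist18.png dark fraction 0.0 86
scene0 (np.int64(315), np.int64(208), np.int64(349), np.int64(240)) 57.3 22.2
scene0 (np.int64(356), np.int64(209), np.int64(387), np.int64(242)) 72.2 29.8
scene1 (np.int64(315), np.int64(208), np.int64(349), np.int64(240)) 61.8 36.7
scene1 (np.int64(356), np.int64(209), np.int64(387), np.int64(242)) 70.1 29.0
scene3 (np.int64(315), np.int64(208), np.int64(349), np.int64(240)) 71.8 47.7
scene3 (np.int64(356), np.int64(209), np.int64(387), np.int64(242)) 74.7 30.4
```

Hopper floor is clear with the gate shut, and nothing is being touched, so I'm handing in.

```bash
python3 -c "
from rig import robot
print(robot.hand_in())"
```

```text
the job is handed in; nothing more can be done
None
```

The job is done in the order asked and handed in at about 39 s: gate home, five phones in the hopper, selector to three dots, gate drawn so the phones dropped into the chamber, gate home again, selector back to one dot; the last check showed the hopper empty and no bystander moved.

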